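# Feed the sample boat into the analyser's loader

## Task

Take the push stick from its rubber mat and with it, not with the gripper, feed the ceramic sample boat that stands on the feeder's apron through the guide channel until it bears on the sprung plunger; go on pressing with the stick until the plunger gives by about 4 mm (some 10 N on top of the guide's drag), keep it there for about half a second, and never ram the plunger in further than 8 mm or push with more than 25 N. Then draw the stick back, leaving the boat in the guide with the plunger still touching it, and lay the stick down with its whole length on the mat. Leave everything else on the bench where it is.

Things in the scene. Friction and masses are not known exactly. Their poses are not given: they have to be found in the camera images.
- boat_center (a point): Centre (half-way up) of the loose white ceramic sample boat: open trough 50 long (x) x 22 wide (y) x 16 high, walls 3, about 40 g. It starts on the feeder's apron with its x axis roughly along the feed direction, its front end at the flared mouth. The other, identical boat on the bench is a spare and stays where it is.
- loader: Fixed feeder: grey base plate with two aluminium guide rails; place and yaw vary. Origin on the bench, mid-width, where the flared mouth begins; x is the feed direction, y across, z up. Plate from x = -55 to 220 mm, 110 wide, top at z = 12; bare apron for x < 0; rails close in from 52 to 25 mm apart between x = 0 and 45, then run straight to x = 160. Rails 10 thick, tops at z = 26.
- guide_start (a point): Point on the feeder's floor, on the centre line, where the straight guide begins (x = 45 in the loader's frame). The straight guide is 25 mm wide and 115 long.
- brake (a point): Top inner edge of the +y rail where a sprung steel shoe with bevelled ends, 42 long, stands 5 mm into the guide (centred at x = 98 in the loader's frame). It yields sideways and presses the passing boat against the other rail: a few newtons to enter, then a drag of some 3 to 7 N, also on the boat left there.
- plunger (a joint): Push-in of the sprung plunger at the guide's far end, m: 0 at rest, grows along the feed, end stop 0.010; 2.5 N per mm. Steel disc, 13 mm across, on the guide's centre line before a dark block with a black knob. The block's place is not measured: the disc's face at rest is anywhere from x = 115 to 140 mm in the loader's frame, to be found by feel. It springs back a little when let go.
- stick_grip (a point): Centre (half-way up) of the handle of the loose grey plastic push stick, about 90 g. Handle block 60 long (x) x 16 wide (y) x 44 high, this point 22 above the stick's underside. A blade 14 wide x 14 high lies flush with the underside and reaches from the handle forward (+x) to 180 mm from this point. Lies on its underside on the mat at the start; grasp the handle across its width.
- stick_tip (a point): Middle of the blunt front face of the push stick's blade, 180 mm ahead of stick_grip along the stick's x and 7 mm above its underside.
- mat: Fixed grey rubber mat 270 (x) x 130 (y) x 3 thick, on which the stick starts and must end. Origin under its centre, on the bench; its place and yaw vary.
- spare_boat_center (a point): Centre of the spare ceramic boat lying on the bench, 50 x 22 x 16, not to be moved.
- jar: Closed jar with label, 48 diameter, 60 high, origin under its centre; not to be moved.
- vial: Small amber vial, 28 diameter, 50 high, origin under its centre; not to be moved.
- beaker: Glass cup, 64 diameter, 75 high, origin under its centre; not to be moved.
- spatula_grip (a point): Grip of a spatula lying on the bench, 170 long along its x; not to be moved.
- syringe: White plastic syringe lying on the bench, 115 long along x, 18 thick, origin under its barrel; not to be moved.

How it is judged:
By the outcome, as a careful person would: the job done as asked, in the order asked, and still so for the second after the job is handed in, with the robot touching nothing.
It also fails if it takes over 72 s, if anything falls off the work surface, if the arm or the gripper's body presses on something with over 40 N, if the wrist force passes 120 N, or if a joint passes its speed limit or range.

## Robot

A 6-joint arm with a two-finger parallel gripper is mounted at the origin on the work surface. World frame = base frame: x ahead of the robot, y to its left, z up, the work surface at z = 0. Lengths are in m, angles in degrees, forces in N, time in s.
With the tool pointing down it reaches from about 0.25 to 0.725 m from the base axis. Payload 9.7 kg.
Tool frame: the origin (TCP) lies midway between the tips of the shut fingers; the grasp point (between the pads) lies 19 mm behind it (grip_point_offset is the distance from the TCP to the grasp point, in m); y points along the fingers, z is the direction in which the jaws open and shut, and the axes are right-handed (so a half turn about y gives the same grasp; the last joint's range is limited). The gripper opens to 85 mm and grips with 20 to 120 N. Pads are 22 mm wide; open, the fingers measure 114 mm over their backs; the gripper's body (76 mm by 85 mm) begins 54 mm behind the grasp point. The pads swing forward as they close: fully open they stand 13 mm farther back than shut.
Start: joints at [77.292, 4.979, 10.078, 95.1, 0, 90], TCP at [0.121, 0.537, 0.231] pointing down, gripper open.
Joint ranges: [-179.16, 179.16], [-48.56, 103.87], [-65.8, 70.77], [-126.05, 130.52], [-82.76, 87.17], [-180, 180]. Speed limits (degrees/s): [127.2, 127.2, 147.25, 180, 180, 180].

## Interface

Orientations are given as [roll, pitch, yaw] about the fixed x, y, z axes, in that order (R = Rz(yaw) Ry(pitch) Rx(roll)).
In Python, from workcell import get_obs, camera, job_done, grip_point_offset gives the robot as it stands.
- The arm moves only by the tool move_arm, never from a script. Its argument "deltas" is a list that holds one entry, the list of rows, each a list of 4 numbers: the shift along the tool's x, y, z in m, then the turn about the tool's y in degrees. A call has 1 to 5 rows; each row is the pose to reach, as a shift and turn from the pose commanded when the call began, along the tool's axes at that moment; what a row does not reach only later rows make up. A row lasts 1/10 s, in which the tool goes at most 50 mm and 8.59 degrees, less where a joint would pass 70% of its speed; a pose out of reach is approached as far as the arm can. A call with a gripper value outside its range is refused whole. "claw" is the finger opening in m, from 0 to 0.0854, set as the call begins (left out, the last holds). The fingers move at their own pace and stop on an object; "newtons" is the grip in N (left out, the last holds). Time passes only in rows, so rows that repeat a pose let the fingers close. It gives the time, the measured TCP pose, the force and the opening at its end, in the units of the state.
- get_obs(): the state, without advancing time (a new reading comes with each control period).
- camera(name): name is "side" or "top"; returns a dict with "color" (420x560x3 uint8, blue, green, red), "range_z" (420x560 float32, m along the optical axis (not along the pixel's ray), 0 where there is no reading), "fx", "fy", "cx", "cy" (pixels), "T" (4x4, takes a point from camera to world coordinates). Camera axes: x right, y down, z forward; pixel columns grow to the right and rows downward; lengths in m; the calibration is good to about 2 mm. A picture is of the moment at which its call begins.
- job_done(): hands the job in, once; it reports no verdict.
The state is a dict: "time": time; "q": joint angles; "qd": joint speeds; "joint_efforts": joint torques, N m; "ee_pos": TCP position; "tcp_rot": TCP orientation; "wrist_force": force on the tool from outside, world axes, zero at the start; "torque": the same for the moment, N m; "opening": finger opening in m.
Only numpy, scipy, OpenCV 4.12 (cv2) and the standard library are available. Lean on these libraries where they do the work, as an engineer would, in place of code of your own. Each camera call takes 0.05 s, during which the arm holds its last target. There are 200 camera calls.

## Working session

There is one attempt and no reset: what is moved stays moved. The work goes in short steps, Python scripts to look and compute and a tool call to move; the robot and the scene stay as the last step left them, time stands still between calls to the robot, and variables do not carry over. Pictures are saved under pics/ and viewed, about 8 in all and at most 12, crops included, and the job is handed in when it is done.

Besides the shell and the picture viewer there is one more tool, called as name([rows], argument=value, ...), one row to a line, values as JSON. move_arm: Moves the arm, as the interface text tells. Its arguments: {"type":"object","properties":{"deltas":{"type":"array"},"claw":{"type":"number"},"newtons":{"type":"number"}},"required":["deltas"]}

```bash
mkdir -p pics; ls
python3 - <<'E'
from workcell import *
import cv2,numpy as np
o=get_obs();print({k:np.round(v,3).tolist() if not isinstance(v,float) else v for k,v in o.items()}, grip_point_offset)
for n in("top","side"):
    c=camera(n);cv2.imwrite(f"pics/{n}0.png",c["color"]);np.savez(f"{n}0.npz",**c)
    print(n,c["fx"],c["fy"],c["cx"],c["cy"],np.round(c["T"],3).tolist())
E
```

```text
pics
{'time': 0.0, 'q': [77.293, 5.011, 10.036, 95.099, 0.001, 90.003], 'qd': [0.031, -0.027, -0.087, -0.088, 0.013, 0.05], 'joint_efforts': [0.0, -52.039, 46.48, 0.017, -0.0, 0.0], 'ee_pos': [0.121, 0.536, 0.231], 'tcp_rot': [-90.074, 0.001, -12.71], 'wrist_force': [-0.986, -0.386, -0.249], 'torque': [-0.042, -0.008, -0.01], 'opening': 0.0853740805750658} 0.0187
top 515.833614141196 515.833614141196 281.45708792973215 209.9063035083358 [[0.012, -0.999, 0.049, 0.464], [-1.0, -0.011, 0.017, -0.025], [-0.017, -0.05, -0.999, 1.311], [0.0, 0.0, 0.0, 1.0]]
side 387.5119627487547 387.5119627487547 288.0928408059509 210.01464161499777 [[-0.914, -0.291, 0.282, 0.287], [-0.405, 0.625, -0.667, 0.565], [0.017, -0.724, -0.689, 0.671], [0.0, 0.0, 0.0, 1.0]]
```

View pics/top0.png

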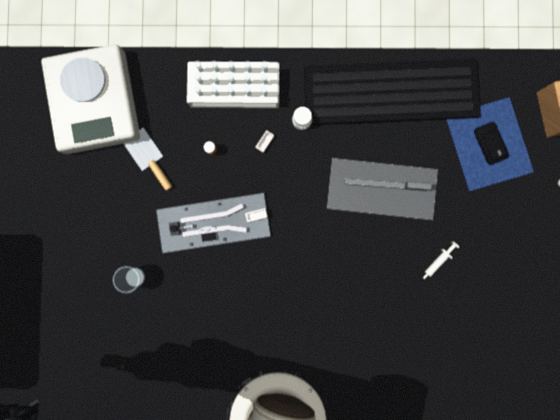

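View pics/side0.png

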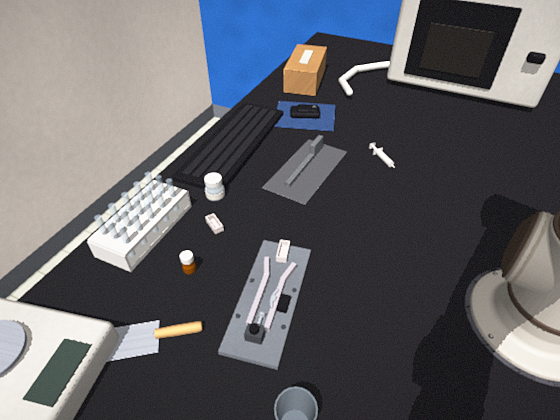

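The top view shows the loader around (213,222), with the boat at (257,215) and the feed running left (+y). The mat is at (383,188) with the stick on it, handle at (420,186) and blade pointing left. The spare boat is at (264,141), the jar at (302,118) and the vial at (210,148).

```bash
cat > h.py <<'E'
import numpy as np,cv2
def load(n): return dict(np.load(n))
def K(c): return np.array([[c["fx"],0,c["cx"]],[0,c["fy"],c["cy"]],[0,0,1.]])
def onplane(c,uv,z):
    uv=np.atleast_2d(uv).astype(float);T=c["T"]
    d=(T[:3,:3]@np.linalg.inv(K(c))@np.c_[uv,np.ones(len(uv))].T).T;o=T[:3,3]
    return o+d*((z-o[2])/d[:,2])[:,None]
def proj(c,P):
    P=np.atleast_2d(P);q=(P-c["T"][:3,3])@c["T"][:3,:3];q=q@K(c).T
    return q[:,:2]/q[:,2:]
def cloud(c):
    v,u=np.mgrid[:420,:560];Z=c["range_z"]
    X=np.stack([(u-c["cx"])/c["fx"]*Z,(v-c["cy"])/c["fy"]*Z,Z],-1)
    return X@c["T"][:3,:3].T+c["T"][:3,3]
def ortho(c,z,x0,x1,y0,y1,s):  # rows: x downwards from x1, cols: y from y1 leftmost
    w,h=int((y1-y0)/s),int((x1-x0)/s)
    cor=np.array([[x1,y1,z],[x1,y0,z],[x0,y0,z],[x0,y1,z]])
    M=cv2.getPerspectiveTransform(proj(c,cor).astype(np.float32),np.float32([[0,0],[w,0],[w,h],[0,h]]))
    return cv2.warpPerspective(c["color"],M,(w,h),flags=cv2.INTER_CUBIC)
E
python3 - <<'E'
from h import *
for n in("top","side"):
    c=load(n+"0.npz");P=cloud(c);g=c["color"].max(2)
    seeds={"top":{"plate":(225,243),"mat":(380,205)},"side":{"plate":(240,345),"mat":(285,185)}}[n]
    for k,s in seeds.items():
        z={"plate":.012,"mat":.003}[k]
        print(n,k,"gray",g[s[1]-2:s[1]+3,s[0]-2:s[0]+3].mean(),"cloud",np.round(P[s[1],s[0]],4))
        m=((g>45)).astype(np.uint8)
        nl,lab=cv2.connectedComponents(m); m=(lab==lab[s[1],s[0]]).astype(np.uint8)
        # exclude tall stuff
        uv=np.argwhere(m)[:,::-1]; W=onplane(c,uv,z)[:,:2]*1000
        r=cv2.minAreaRect(cv2.convexHull(W.astype(np.float32)));print("  n",m.sum(),"rect mm",np.round(r[0],1),np.round(r[1],1),round(r[2],2))
ims=[]
for n in("top","side"):
    c=load(n+"0.npz")
    ims.append(ortho(c,.019,.36,.55,.0,.30,.0005))
    print([ (k,np.round(onplane(c,p,z),4).tolist()) for k,p,z in []])
o=np.vstack([cv2.resize(i,(440,278)) for i in ims]);
ims2=[ortho(load(n+"0.npz"),zz,.40,.58,-.42,-.12,.0005) for n,zz in(("top",.003),("side",.003))]
o2=np.vstack([cv2.resize(i,(360,278)) for i in ims2])
cv2.imwrite("pics/orth.png",np.hstack([o,o2]));print(np.hstack([o,o2]).shape)
E
```

```text
top plate gray 89.68 cloud [ 0.4432  0.1407 -0.0059]
  n 5021 rect mm [494.6 170.9] [117.6 280.5] 9.46
top mat gray 120.88 cloud [ 0.5442 -0.2524  0.0012]
  n 5764 rect mm [ 586.1 -256.6] [274.5 136.1] 84.27
side plate gray 162.56 cloud [0.4931 0.2863 0.0122]
  n 184120 rect mm [ 732.8 -689.3] [3208.2 2229.7] 27.54
side mat gray 120.56 cloud [ 0.6085 -0.1683  0.0019]
  n 184120 rect mm [ 738.9 -706.4] [3252.  2260.1] 27.54
[]
[]
(556, 800, 3)
```

View pics/orth.png

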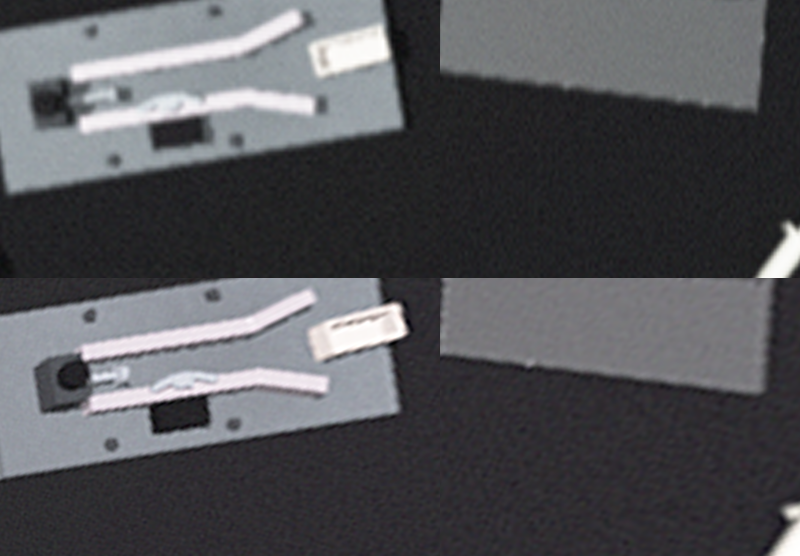

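Run:
```python
from h import *
def rect(c,m,z):
    W=onplane(c,np.argwhere(m)[:,::-1],z)[:,:2]*1000
    r=cv2.minAreaRect(W.astype(np.float32));return np.round(r[0],1),np.round(r[1],1),round(r[2],2)
for n in("top","side"):
    c=load(n+"0.npz");P=cloud(c);g=c["color"].astype(int).max(2)
    W3=onplane(c,np.argwhere(g>=0)[:,::-1],.003).reshape(420,560,3)
    # mat & plate by ROI
    for k,ctr,R,z in(("mat",(.586,-.257),.20,.003),("plate",(.4946,.1709),.19,.012)):
        roi=np.hypot(W3[...,0]-ctr[0],W3[...,1]-ctr[1])<R
        low=(g>60)&roi&((P[...,2]<.022))
        nl,lab,st,_=cv2.connectedComponentsWithStats(low.astype(np.uint8));i=1+st[1:,4].argmax()
        print(n,k,rect(c,lab==i,z))
    Y,X=P[...,1],P[...,0]
    near=lambda x,y,r:np.hypot(X-x,Y-y)<r
    hd=near(.586,-.257,.17)&(P[...,2]>.034)
    bl=near(.586,-.257,.17)&(P[...,2]>.010)&(P[...,2]<.026)
    print(n,"handle",hd.sum(),rect(c,hd,.047),"zmed",np.median(P[hd][:,2]),"blade",bl.sum(),rect(c,bl,.017), np.median(P[bl][:,2]))
    b=near(.52,.065,.05)&(c["color"].astype(int).min(2)>150)
    print(n,"boat",b.sum(),rect(c,b,.028),np.round(np.percentile(P[b][:,2],[5,50,95]),4))
A=[cv2.resize(ortho(load("top0.npz"),.012,.44,.56,.03,.13,.0005),(400,480)),cv2.resize(ortho(load("top0.npz"),.017,.54,.64,-.39,-.13,.0005),(400,154))]
B=[cv2.resize(ortho(load("side0.npz"),.012,.44,.56,.03,.13,.0005),(400,480)),cv2.resize(ortho(load("side0.npz"),.017,.54,.64,-.39,-.13,.0005),(400,154))]
im=np.hstack([np.vstack(A),np.vstack(B)]);im=cv2.resize(im,(756,600));cv2.imwrite("pics/o2.png",im)
```

```text
top mat (array([ 586. , -256.8]), array([272.9, 132.2]), 84.4)
top plate (array([494.7, 170.6]), array([114.9, 279.1]), 9.5)
top handle 171 (array([ 591.6, -338.5]), array([61.5, 16.9]), 85.35) zmed 0.04652138222611213 blade 382 (array([ 581.5, -243.3]), array([245.2, 104.9]), 85.54) 0.01630225713945399
top boat 581 (array([515.3,  73.2]), array([91.5, 76.1]), 6.95) [0.0081 0.0135 0.0295]
side mat (array([ 581.3, -279.3]), array([315.6, 133.6]), 84.12)
side plate (array([492.9, 163.2]), array([113.5, 296. ]), 9.46)
side handle 100 (array([ 582.6, -332.6]), array([73.8, 21.6]), 86.92) zmed 0.04619748174983496 blade 305 (array([ 667.6, -269.3]), array([220.3, 175.9]), 85.42) 0.016841751493441914
side boat 720 (array([512.4,  77.7]), array([91.6, 85. ]), 18.72) [0.0105 0.0131 0.0282]
```

View pics/o2.png

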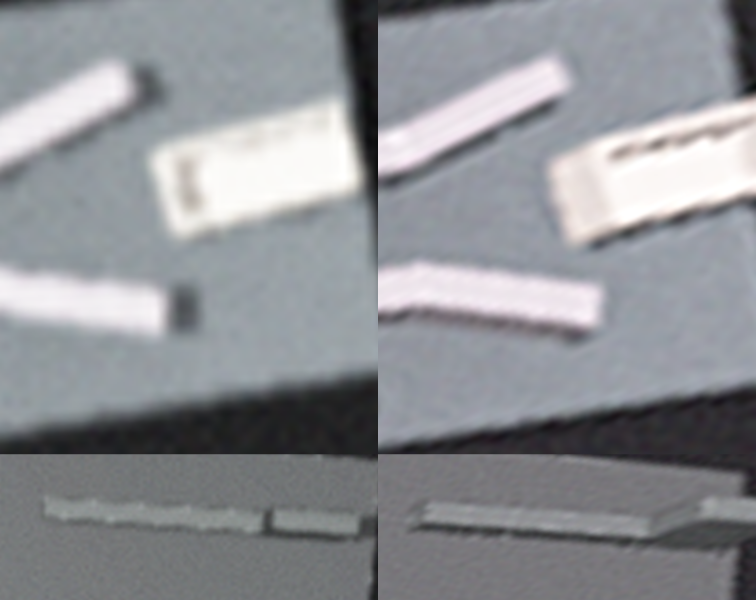

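Loader yaw is about 99.5° with its origin near (0.508, 0.0895). The stick handle is at (0.592, -0.3385) with yaw 85.4°, and the boat centre is at (0.5145, 0.061), yawed about 6° off the feed. I'm starting the move to the stick.

```bash
cat > plan.py <<'E'
import sys,numpy as np
# plan.py x y z yaw [n rows per call, ncalls] : prints tool-frame deltas from measured pose to target, in calls of 5 rows
from workcell import get_obs
def plan(p,yaw0,t,yaw,rows):
    p=np.array(p,float);t=np.array(t,float);d=(t-p)/rows;dy=(yaw-yaw0+180)%360-180
    k=0
    while k<rows:
        n=min(5,rows-k);a=np.radians(yaw0+dy*k/rows);ex=[np.cos(a),np.sin(a),0];ez=[-np.sin(a),np.cos(a),0]
        print([[round(float(v),4) for v in((j*d)@ex,-j*d[2],(j*d)@ez,-j*dy/rows)] for j in range(1,n+1)]);k+=n
if __name__=="__main__":
    o=get_obs();a=list(map(float,sys.argv[1:]))
    r=o["tcp_rot"];print("pose",np.round(o["ee_pos"],4),np.round(r,2),"F",np.round(o["wrist_force"],2),"t",o["time"])
    plan(o["ee_pos"],r[2],a[:3],a[3],int(a[4]))
E
python3 plan.py .5916 -.3385 .15 -94.65 25
```

```text
pose [0.121  0.5363 0.2307] [-90.07  -0.   -12.71] F [ 0.69  0.33 -0.62] t 0.1
[[0.0261, 0.0032, -0.03, 3.2777], [0.0521, 0.0065, -0.06, 6.5555], [0.0782, 0.0097, -0.09, 9.8332], [0.1042, 0.0129, -0.12, 13.1109], [0.1303, 0.0161, -0.15, 16.3887]]
[[0.0335, 0.0032, -0.0214, 3.2777], [0.0669, 0.0065, -0.0428, 6.5555], [0.1004, 0.0097, -0.0643, 9.8332], [0.1339, 0.0129, -0.0857, 13.1109], [0.1673, 0.0161, -0.1071, 16.3887]]
[[0.0382, 0.0032, -0.0111, 3.2777], [0.0763, 0.0065, -0.0222, 6.5555], [0.1145, 0.0097, -0.0333, 9.8332], [0.1526, 0.0129, -0.0444, 13.1109], [0.1908, 0.0161, -0.0555, 16.3887]]
[[0.0397, 0.0032, 0.0001, 3.2777], [0.0795, 0.0065, 0.0002, 6.5555], [0.1192, 0.0097, 0.0003, 9.8332], [0.1589, 0.0129, 0.0004, 13.1109], [0.1987, 0.0161, 0.0005, 16.3887]]
[[0.0381, 0.0032, 0.0113, 3.2777], [0.0762, 0.0065, 0.0226, 6.5555], [0.1143, 0.0097, 0.0339, 9.8332], [0.1524, 0.0129, 0.0453, 13.1109], [0.1905, 0.0161, 0.0566, 16.3887]]
```

move_arm([
  [[0.026, 0.003, -0.03, 3.3], [0.052, 0.006, -0.06, 6.6], [0.078, 0.01, -0.09, 9.8], [0.104, 0.013, -0.12, 13.1], [0.13, 0.016, -0.15, 16.4]],
], claw=0.06)

```text
time: 0.6
ee_pos: [0.2151, 0.3601, 0.2148]
tcp_rot: [-90.0, -0.0, -29.2]
wrist_force: [0.4, -0.5, 0.9]
opening: 0.0599
```

move_arm([
  [[0.0335, 0.003, -0.021, 3.3], [0.067, 0.006, -0.043, 6.6], [0.1, 0.01, -0.064, 9.8], [0.134, 0.013, -0.086, 13.1], [0.167, 0.016, -0.107, 16.4]],
])

```text
time: 1.1
ee_pos: [0.3089, 0.1853, 0.199]
tcp_rot: [-90.0, -0.0, -45.6]
wrist_force: [1.0, 0.3, -0.2]
opening: 0.06
```

move_arm([
  [[0.038, 0.003, -0.011, 3.3], [0.076, 0.006, -0.022, 6.6], [0.114, 0.01, -0.033, 9.8], [0.153, 0.013, -0.044, 13.1], [0.191, 0.016, -0.055, 16.4]],
])

```text
time: 1.6
ee_pos: [0.4037, 0.0103, 0.183]
tcp_rot: [-90.0, 0.0, -62.1]
wrist_force: [0.0, 0.5, -0.7]
opening: 0.0597
```

Tracking is good and the calls run in order.

move_arm([
  [[0.04, 0.003, 0, 3.3], [0.08, 0.006, 0, 6.6], [0.119, 0.01, 0, 9.8], [0.159, 0.013, 0, 13.1], [0.199, 0.016, 0, 16.4]],
])

```text
time: 2.1
ee_pos: [0.4973, -0.1651, 0.1668]
tcp_rot: [-90.0, 0.0, -78.5]
wrist_force: [-0.0, 1.4, 0.3]
opening: 0.0598
```

move_arm([
  [[0.038, 0.003, 0.011, 3.3], [0.076, 0.006, 0.023, 6.6], [0.114, 0.01, 0.034, 9.8], [0.152, 0.013, 0.045, 13.1], [0.19, 0.016, 0.057, 16.4]],
])

```text
time: 2.6
ee_pos: [0.5916, -0.3394, 0.1505]
tcp_rot: [-90.0, 0.0, -94.9]
wrist_force: [0.6, 0.2, -0.1]
opening: 0.0601
```

```bash
python3 plan.py .5916 -.3385 .07 -94.65 5
python3 - <<'E'
from workcell import *
from h import *
c=camera("side");np.savez("side1.npz",**c);d=camera("top");np.savez("top1.npz",**d)
p=np.round(proj(c,[[.5916,-.3385,.047]])[0]).astype(int);print(p)
a=cv2.resize(c["color"][p[1]-60:p[1]+60,p[0]-70:p[0]+60],None,fx=3,fy=3,interpolation=2)
p=np.round(proj(d,[[.5916,-.3385,.047]])[0]).astype(int);print(p)
b=cv2.resize(d["color"][p[1]-60:p[1]+60,p[0]-80:p[0]+50],None,fx=3,fy=3,interpolation=2)
cv2.imwrite("pics/n1.png",np.hstack([a,b]))
E
```

```text
pose [ 0.5916 -0.3394  0.1505] [-9.004e+01  2.000e-02 -9.485e+01] F [ 0.58  0.19 -0.06] t 2.6
[[-0.0002, 0.0161, -0.0, -0.0407], [-0.0004, 0.0322, -0.0, -0.0815], [-0.0006, 0.0483, -0.0001, -0.1222], [-0.0007, 0.0644, -0.0001, -0.163], [-0.0009, 0.0805, -0.0001, -0.2037]]
[315 140]
[419 185]
```

View pics/n1.png

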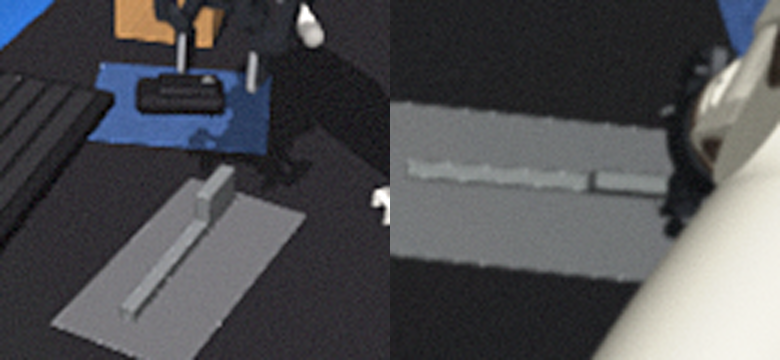

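The fingers straddle the handle: in the side crop the handle is at (215,195) with the fingers at x = 182 and 252, above and beyond it. I'm descending and grasping.

move_arm([
  [[0, 0.035, 0, 0], [0, 0.07, 0, 0], [0, 0.1, 0, 0], [0, 0.125, 0, 0], [-0.001, 0.139, 0, 0]],
], claw=0.05)

```text
time: 3.2
ee_pos: [0.59, -0.336, 0.0096]
tcp_rot: [-90.2, 0.1, -94.7]
wrist_force: [-0.7, -0.0, -0.3]
opening: 0.05
```

move_arm([
  [[0, 0, 0, 0], [0, 0, 0, 0], [0, 0, 0, 0], [0, 0, 0, 0], [0, 0, 0, 0]],
], claw=0.0, newtons=90)

```text
time: 3.7
ee_pos: [0.5922, -0.3374, 0.014]
tcp_rot: [-89.9, -0.1, -94.7]
wrist_force: [-0.8, 0.1, 7.2]
opening: 0.015
```

move_arm([
  [[0, 0, 0, 0], [0, 0, 0, 0], [0, 0, 0, 0], [0, 0, 0, 0], [0, 0, 0, 0]],
])

```text
time: 4.2
ee_pos: [0.5922, -0.3374, 0.014]
tcp_rot: [-89.9, -0.1, -94.7]
wrist_force: [-1.1, 0.7, 6.0]
opening: 0.0147
```

```bash
python3 plan.py .5 -.3 .07 -94.65 1
```

```text
pose [ 0.5922 -0.3374  0.014 ] [-8.986e+01 -6.000e-02 -9.471e+01] F [-1.08  0.74  5.98] t 4.2
[[-0.0297, -0.056, -0.095, -0.06]]
```

move_arm([
  [[0, -0.01, 0, 0], [0, -0.025, 0, 0], [0, -0.045, 0, 0], [0, -0.06, 0, 0], [0, -0.07, 0, 0]],
])

```text
time: 4.7
ee_pos: [0.5919, -0.3373, 0.0847]
tcp_rot: [-89.9, -0.1, -94.7]
wrist_force: [-0.5, 0.7, -1.0]
opening: 0.0148
```

move_arm([
  [[0, 0, 0, 0], [0, 0, 0, 0]],
])

```text
time: 4.9
ee_pos: [0.5913, -0.337, 0.082]
tcp_rot: [-90.0, 0.0, -94.7]
wrist_force: [-0.4, -0.5, -1.5]
opening: 0.0144
```

Run:
```python
from workcell import *
from h import *
o=get_obs();p=o["ee_pos"];print(np.round(p,4),o["tcp_rot"],o["wrist_force"],o["opening"])
L=[]
for n in("top","side"):
    c=camera(n);np.savez(n+"2.npz",**c);P=cloud(c)
    a=np.radians(o["tcp_rot"][2]+180);e=np.array([np.cos(a),np.sin(a)]);f=np.array([-e[1],e[0]])
    d=P[...,:2]-p[:2];s=d@e;t=d@f
    m=(s>.04)&(s<.2)&(abs(t)<.025)&(P[...,2]>.03)&(P[...,2]<.12)
    S,Tt,Z=s[m]*1e3,t[m]*1e3,P[m][:,2]*1e3
    print(n,m.sum(),"s range",np.percentile(S,[0,1,99,100]).round(1),"t",np.percentile(Tt,[1,50,99]).round(1))
    for lo in range(40,190,20):
        k=(S>lo)&(S<lo+20)
        if k.sum()>3: print("  ",lo,k.sum(),"t",Tt[k].min().round(1),Tt[k].max().round(1),"ztop",np.percentile(Z[k],[10,50,90]).round(1))
```

```text
[ 0.5913 -0.337   0.082 ] [-9.00147851e+01  5.55682685e-03 -9.47060912e+01] [-0.37388117 -0.51278873 -1.48611349] 0.014401303499898271
top 369 s range [ 40.1  41.8 175.5 176.3] t [-9.7 -2.   4.7]
   40 53 t -10.0 3.7 ztop [80.9 84.2 87.7]
   60 53 t -10.0 4.0 ztop [80.8 83.9 86.5]
   80 56 t -9.6 4.3 ztop [79.6 83.7 88. ]
   100 53 t -10.3 4.6 ztop [81.7 84.6 87.3]
   120 55 t -9.4 4.8 ztop [81.7 83.9 87. ]
   140 56 t -9.1 5.1 ztop [80.3 85.  88.8]
   160 43 t -8.3 5.2 ztop [81.7 83.7 87.1]
side 261 s range [ 40.   41.8 175.2 175.9] t [-4.   6.4 10.8]
   40 34 t -4.2 10.2 ztop [75.4 82.8 85.8]
   60 34 t -4.2 10.8 ztop [76.2 84.5 85.8]
   80 32 t -4.3 10.1 ztop [76.6 84.2 85.2]
   100 37 t -3.3 11.0 ztop [75.3 83.9 85.2]
   120 38 t -3.7 10.8 ztop [75.4 84.3 86.1]
   140 38 t -3.7 10.7 ztop [74.6 84.1 85.1]
   160 48 t -2.5 11.5 ztop [72.7 81.2 85.1]
```

```bash
python3 plan.py .551 -.159 .055 -81.0 10
```

```text
pose [ 0.591  -0.3367  0.0812] [-9.008e+01  4.000e-02 -9.470e+01] F [ 0.12  0.07 -1.41] t 5.0
[[-0.0174, 0.0026, -0.0054, -1.3705], [-0.0348, 0.0052, -0.0109, -2.741], [-0.0522, 0.0078, -0.0163, -4.1114], [-0.0695, 0.0105, -0.0218, -5.4819], [-0.0869, 0.0131, -0.0272, -6.8524]]
[[-0.0179, 0.0026, -0.0033, -1.3705], [-0.0358, 0.0052, -0.0067, -2.741], [-0.0537, 0.0078, -0.01, -4.1114], [-0.0716, 0.0105, -0.0133, -5.4819], [-0.0896, 0.0131, -0.0166, -6.8524]]
```

move_arm([
  [[-0.0175, 0.0025, -0.0055, -1.4], [-0.035, 0.005, -0.011, -2.8], [-0.052, 0.008, -0.0165, -4.1], [-0.0695, 0.0105, -0.022, -5.5], [-0.087, 0.013, -0.027, -6.9]],
])

```text
time: 5.5
ee_pos: [0.5709, -0.2472, 0.0681]
tcp_rot: [-90.1, 0.0, -87.8]
wrist_force: [0.7, 0.7, 0.2]
opening: 0.0147
```

move_arm([
  [[-0.018, 0.0025, -0.0035, -1.4], [-0.036, 0.005, -0.0065, -2.8], [-0.054, 0.008, -0.01, -4.1], [-0.0715, 0.0105, -0.0135, -5.5], [-0.0895, 0.013, -0.0165, -6.9]],
])

```text
time: 6.0
ee_pos: [0.5511, -0.1582, 0.0556]
tcp_rot: [-90.0, 0.0, -80.8]
wrist_force: [-0.1, -0.5, -0.8]
opening: 0.0147
```

move_arm([
  [[0, 0, 0, 0], [0, 0, 0, 0]],
])

```text
time: 6.2
ee_pos: [0.5518, -0.1588, 0.0563]
tcp_rot: [-90.0, -0.0, -80.9]
wrist_force: [0.3, 0.1, -1.1]
opening: 0.015
```

Run:
```python
from workcell import *
from h import *
o=get_obs();p=o["ee_pos"];print(np.round(p,4),np.round(o["tcp_rot"],2),np.round(o["wrist_force"],2),o["opening"])
ims=[]
for n in("top","side"):
    c=camera(n);np.savez(n+"3.npz",**c)
    q=np.round(proj(c,[[.51,.07,.02]])[0]).astype(int)
    x0=max(q[0]-65,0);y0=max(q[1]-50,0);print(n,"crop origin",x0,y0)
    ims.append(cv2.resize(c["color"][y0:y0+100,x0:x0+130],None,fx=6,fy=6,interpolation=2)[:300*2])
    ims[-1]=cv2.resize(ims[-1],(390,300))
cv2.imwrite("pics/n3.png",np.vstack(ims))
```

```text
[ 0.5518 -0.1588  0.0563] [-9.000e+01 -1.000e-02 -8.086e+01] [ 0.34  0.15 -1.14] 0.014971649449087281
top crop origin 187 167
side crop origin 216 205
```

View pics/n3.png

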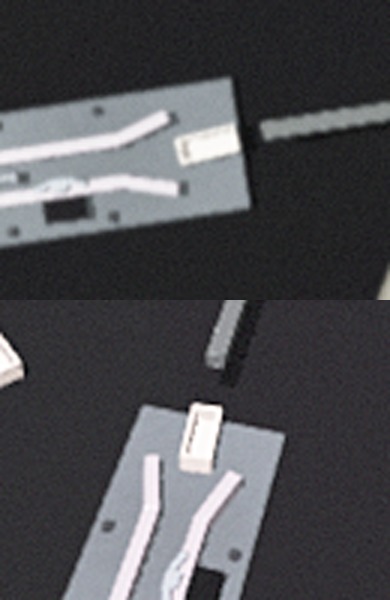

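The top crop shows the blade tip at (267,130), the boat's rear at (241,138) and the plate end midpoint at (240,142). The blade sits a few mm to the -y side of the centre line, so I'm measuring it relative to the loader in each camera.

Run:
```python
from h import *
a=np.radians(99.5);u=np.array([np.cos(a),np.sin(a)]);v=np.array([-u[1],u[0]]);O=np.array([.5083,.0892])
for n in("top","side"):
    c=load(n+"3.npz");P=cloud(c);g=c["color"].astype(int)
    uv=np.argwhere(g[...,0]>=0)[:,::-1]
    def fr(z):
        W=onplane(c,uv,z)[:,:2]-O;return (W@u*1e3).reshape(420,560),(W@v*1e3).reshape(420,560)
    # blade top face z ~ tcp-12+14
    X,Y=fr(.0575);z=P[...,2];m=(z>.045)&(z<.07)&(X>-160)&(X<-50)&(abs(Y)<30)
    for lo in range(-160,-60,20):
        k=m&(X>lo)&(X<lo+20)
        if k.sum(): print(n,"blade",lo,Y[k].min().round(1),Y[k].max().round(1),"ztop",np.round(np.median(z[k])*1e3,1))
    print(n,"tip X",X[m].max().round(1))
    # plate edges at z=.012 : brightness threshold rows
    X,Y=fr(.012);mx=g.max(2)
    for lo in(-50,-35,170,195):
        k=(X>lo)&(X<lo+12)&(abs(Y)<70)&(mx>65)&(mx<200);print(n,"plate Y",lo,np.percentile(Y[k],[0,100]).round(1), np.mean(np.percentile(Y[k],[0,100])).round(1))
    k=(abs(Y)<45)&(mx>65)&(X>-70)&(X<235)&(abs(Y)>30);print(n,"plate X",X[k].min().round(1),X[k].max().round(1))
    # rails top z=.026
    X,Y=fr(.026)
    for lo in(55,80,105,130):
        k=(X>lo)&(X<lo+12)&(abs(Y)<30)&(g.min(2)>185);yy=Y[k]
        print(n,"rails",lo,"-:",yy[yy<0].min().round(1),yy[yy<0].max().round(1)," +:",yy[yy>0].min().round(1),yy[yy>0].max().round(1))
    X,Y=fr(.028);k=(X>-70)&(X<8)&(abs(Y)<18)&(g.min(2)>170)
    r=cv2.minAreaRect(np.c_[X[k],Y[k]].astype(np.float32));print(n,"boat",np.round(r[0],1),np.round(r[1],1),round(r[2],1))
```

```text
top blade -160 -12.6 1.9 ztop 59.6
top blade -140 -12.4 1.7 ztop 59.4
top blade -120 -12.1 2.0 ztop 58.6
top blade -100 -12.3 2.1 ztop 58.7
top blade -80 -12.2 0.2 ztop 59.3
top tip X -76.5
top plate Y -50 [-56.6  56.7] 0.1
top plate Y -35 [-56.4  57.3] 0.4
top plate Y 170 [-56.9  56.2] -0.3
top plate Y 195 [-56.6  56.9] 0.2
top plate X -56.4 221.3
top rails 55 -: -23.7 -12.2  +: 11.7 23.5
top rails 80 -: -23.5 -11.9  +: 7.8 22.1
top rails 105 -: -23.6 -12.2  +: 8.0 22.0
top rails 130 -: -23.8 -1.6  +: 0.1 23.5
top boat [-28.   -1.9] [52.6 26. ] 5.2
side blade -160 -7.6 8.9 ztop 59.5
side blade -140 -7.4 8.5 ztop 59.4
side blade -120 -7.4 8.7 ztop 59.6
side blade -100 -7.5 9.0 ztop 59.1
side blade -80 -6.7 8.4 ztop 53.0
side tip X -67.9
side plate Y -50 [-52.9  59.4] 3.2
side plate Y -35 [-53.7  59.3] 2.8
side plate Y 170 [-53.6  58.6] 2.5
side plate Y 195 [-53.7  58.8] 2.5
side plate X -59.8 223.6
side rails 55 -: -20.0 -9.6  +: 15.2 25.5
side rails 80 -: -20.0 -9.6  +: 9.5 25.4
side rails 105 -: -20.2 -9.6  +: 12.1 25.1
side rails 130 -: -20.4 -0.5  +: 0.1 25.5
side boat [-25.    3.9] [65.1 29.6] 4.4
```

move_arm([
  [[0, 0.008, 0, 0], [0, 0.016, -0.001, 0], [0, 0.024, -0.0015, 0], [0, 0.029, -0.0015, 0], [0, 0.029, -0.0015, 0]],
])

```text
time: 6.8
ee_pos: [0.5496, -0.1594, 0.026]
tcp_rot: [-90.1, 0.0, -80.9]
wrist_force: [-0.3, -0.5, -0.7]
opening: 0.0147
```

```bash
cat > chk.py <<'E'
from workcell import *
from h import *
import sys
o=get_obs();p=o["ee_pos"];print(np.round(p,4),np.round(o["tcp_rot"],2),np.round(o["wrist_force"],2),round(o["opening"],4),o["time"])
a=np.radians(99.5);u=np.array([np.cos(a),np.sin(a)]);v=np.array([-u[1],u[0]]);O=np.array([.5083,.0892])
print("tcp in loader",np.round([(p[:2]-O)@u*1e3,(p[:2]-O)@v*1e3],1))
zt=p[2]+.002
for n,oy in(("top",0),("side",2.7)):
    c=camera(n);np.savez(sys.argv[1]+n+".npz",**c);P=cloud(c);g=c["color"].astype(int)
    uv=np.argwhere(g[...,0]>=0)[:,::-1]
    def fr(z):
        W=onplane(c,uv,z)[:,:2]-O;return (W@u*1e3).reshape(420,560),(W@v*1e3-oy).reshape(420,560)
    X,Y=fr(zt);z=P[...,2];m=(z>.018)&(z<.045)&(X>-160)&(X<-60)&(abs(Y)<30)&(g.min(2)<165)
    for lo in range(-160,-60,20):
        k=m&(X>lo)&(X<lo+20)
        if k.sum()>5: print(n,"blade",lo,Y[k].min().round(1),Y[k].max().round(1),"mid",np.round((Y[k].min()+Y[k].max())/2,1),"z",np.round(np.percentile(z[k],[50,90])*1e3,1))
    if m.any(): print(n,"tip X",X[m].max().round(1))
E
python3 chk.py c4
```

```text
[ 0.5496 -0.1594  0.026 ] [-9.009e+01  4.000e-02 -8.092e+01] [-0.26 -0.46 -0.74] 0.0147 6.8
tcp in loader [-252.     0.3]
top blade -160 -10.2 3.8 mid -3.2 z [28.2 32. ]
top blade -140 -10.4 4.0 mid -3.2 z [28.6 32.2]
top blade -120 -10.2 3.8 mid -3.2 z [27.9 32.5]
top blade -100 -9.9 3.9 mid -3.0 z [28.9 32.3]
top blade -80 -8.6 4.1 mid -2.3 z [29.2 31.5]
top tip X -77.1
side blade -160 -8.2 7.3 mid -0.4 z [29.7 31. ]
side blade -140 -7.8 7.4 mid -0.2 z [29.4 30.6]
side blade -120 -7.7 7.5 mid -0.1 z [29.7 31.6]
side blade -100 -7.9 7.6 mid -0.2 z [29.7 31.3]
side blade -80 -6.2 7.7 mid 0.7 z [22.9 27.6]
side tip X -68.3
```

Blade to centre line offset is about -2 mm (mean of the two cameras), and the underside is 15 mm up, 3 mm above the plate. I'm starting to push; the feed direction is tool -x.

move_arm([
  [[-0.005, 0, 0, 0], [-0.01, 0, 0, 0], [-0.015, 0, 0, 0], [-0.02, 0, 0, 0], [-0.024, 0, 0, 0]],
])

```text
time: 7.4
ee_pos: [0.5464, -0.1352, 0.0274]
tcp_rot: [-90.0, -0.0, -80.9]
wrist_force: [-0.7, -0.7, -0.1]
opening: 0.0148
```

move_arm([
  [[-0.004, 0, 0, 0], [-0.008, 0, 0, 0], [-0.012, 0, 0, 0], [-0.016, 0, 0, 0], [-0.02, 0, 0, 0]],
])

```text
time: 7.9
ee_pos: [0.5432, -0.1158, 0.0273]
tcp_rot: [-90.0, -0.0, -80.9]
wrist_force: [-0.2, -0.4, -1.2]
opening: 0.0145
```

move_arm([
  [[-0.004, 0, 0, 0], [-0.008, 0, 0, 0], [-0.012, 0, 0, 0], [-0.016, 0, 0, 0], [-0.02, 0, 0, 0]],
])

```text
time: 8.4
ee_pos: [0.5401, -0.096, 0.0273]
tcp_rot: [-90.0, -0.0, -80.9]
wrist_force: [-0.9, -1.1, -0.4]
opening: 0.0147
```

```bash
python3 chk.py c5
python3 - <<'E'
from h import *
ims=[]
for n in("top","side"):
    c=load("c5"+n+".npz");q=np.round(proj(c,[[.50,.10,.02]])[0]).astype(int);x0=max(q[0]-55,0);y0=max(q[1]-40,0)
    ims.append(cv2.resize(c["color"][y0:y0+80,x0:x0+110],(412,300),interpolation=2))
cv2.imwrite("pics/n5.png",np.vstack(ims))
E
```

```text
[ 0.5401 -0.096   0.0273] [-90.    -0.   -80.91] [-0.87 -1.07 -0.4 ] 0.0147 8.4
tcp in loader [-187.9   -0.8]
top blade -140 -11.5 2.4 mid -4.6 z [30.9 33.4]
top blade -120 -11.3 2.9 mid -4.2 z [29.  33.8]
top blade -100 -11.2 2.8 mid -4.2 z [29.1 31.7]
top blade -80 -11.4 3.0 mid -4.2 z [29.5 32.7]
top tip X -60.3
side blade -160 -8.5 7.5 mid -0.5 z [30.7 32.1]
side blade -140 -8.4 6.9 mid -0.7 z [30.6 32.3]
side blade -120 -8.8 7.0 mid -0.9 z [30.2 32.4]
side blade -100 -8.5 7.1 mid -0.7 z [30.4 31.4]
side blade -80 -8.9 7.3 mid -0.8 z [30.1 31.5]
side tip X -60.2
```

View pics/n5.png

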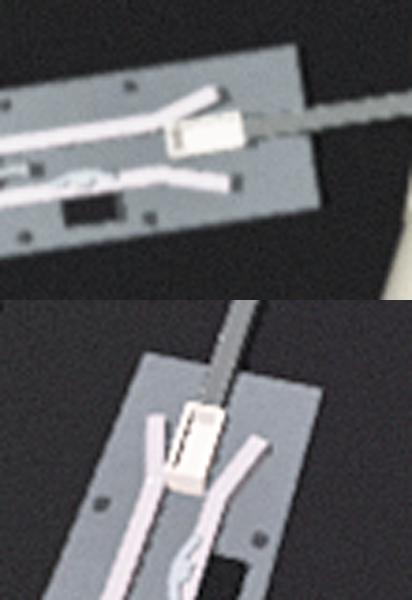

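The boat has straightened and its nose is entering the throat close to the -y rail. The blade bears on its rear face, slightly to the -y side. I'm pushing on with a small sideways correction.

move_arm([
  [[-0.003, 0, -0.0005, 0], [-0.006, 0, -0.001, 0], [-0.009, 0, -0.0015, 0], [-0.012, 0, -0.0015, 0], [-0.015, 0, -0.0015, 0]],
])

```text
time: 9.0
ee_pos: [0.5362, -0.0815, 0.0273]
tcp_rot: [-90.0, -0.0, -80.9]
wrist_force: [0.8, -0.5, -0.3]
opening: 0.0147
```

move_arm([
  [[-0.003, 0, 0, 0], [-0.006, 0, 0, 0], [-0.009, 0, 0, 0], [-0.012, 0, 0, 0], [-0.015, 0, 0, 0]],
])

```text
time: 9.5
ee_pos: [0.5339, -0.0667, 0.0273]
tcp_rot: [-90.0, -0.0, -80.9]
wrist_force: [0.3, -0.1, -0.4]
opening: 0.0147
```

move_arm([
  [[-0.002, 0, 0, 0], [-0.004, 0, 0, 0], [-0.006, 0, 0, 0], [-0.008, 0, 0, 0], [-0.01, 0, 0, 0]],
])

```text
time: 10.0
ee_pos: [0.5323, -0.0569, 0.0273]
tcp_rot: [-90.0, -0.0, -80.9]
wrist_force: [-0.4, 0.1, 0.2]
opening: 0.0147
```

move_arm([
  [[-0.0015, 0, 0, 0], [-0.003, 0, 0, 0], [-0.0045, 0, 0, 0], [-0.006, 0, 0, 0], [-0.0075, 0, 0, 0]],
])

```text
time: 10.5
ee_pos: [0.5311, -0.0496, 0.0273]
tcp_rot: [-90.0, -0.0, -80.9]
wrist_force: [-0.4, -1.8, -0.3]
opening: 0.0147
```

move_arm([
  [[-0.0015, 0, 0, 0], [-0.003, 0, 0, 0], [-0.0045, 0, 0, 0], [-0.006, 0, 0, 0], [-0.0075, 0, 0, 0]],
])

```text
time: 11.0
ee_pos: [0.5301, -0.0428, 0.0275]
tcp_rot: [-90.0, -0.1, -80.9]
wrist_force: [0.3, -2.5, 0.0]
opening: 0.015
```

move_arm([
  [[-0.0015, 0, 0, 0], [-0.003, 0, 0, 0], [-0.0045, 0, 0, 0], [-0.006, 0, 0, 0], [-0.0075, 0, 0, 0]],
])

```text
time: 11.5
ee_pos: [0.5289, -0.035, 0.0274]
tcp_rot: [-90.0, -0.0, -80.9]
wrist_force: [-0.1, -4.9, 0.0]
opening: 0.0149
```

move_arm([
  [[-0.0015, 0, 0, 0], [-0.003, 0, 0, 0], [-0.0045, 0, 0, 0], [-0.006, 0, 0, 0], [-0.0075, 0, 0, 0]],
])

```text
time: 12.0
ee_pos: [0.5277, -0.0276, 0.0274]
tcp_rot: [-90.0, -0.0, -80.9]
wrist_force: [0.9, -5.7, -0.4]
opening: 0.0145
```

move_arm([
  [[-0.0008, 0, 0, 0], [-0.0016, 0, 0, 0], [-0.0024, 0, 0, 0], [-0.0032, 0, 0, 0], [-0.004, 0, 0, 0]],
])

```text
time: 12.5
ee_pos: [0.527, -0.0237, 0.0273]
tcp_rot: [-90.0, -0.0, -80.9]
wrist_force: [-0.3, -5.9, -0.7]
opening: 0.0148
```

move_arm([
  [[-0.0006, 0, 0, 0], [-0.0012, 0, 0, 0], [-0.0018, 0, 0, 0], [-0.0024, 0, 0, 0], [-0.003, 0, 0, 0]],
])

```text
time: 13.0
ee_pos: [0.5265, -0.0207, 0.0274]
tcp_rot: [-90.0, -0.0, -80.9]
wrist_force: [0.5, -5.7, -0.4]
opening: 0.0145
```

move_arm([
  [[-0.0005, 0, 0, 0], [-0.001, 0, 0, 0], [-0.0015, 0, 0, 0], [-0.002, 0, 0, 0], [-0.0025, 0, 0, 0]],
])

```text
time: 13.5
ee_pos: [0.5261, -0.0183, 0.0273]
tcp_rot: [-90.0, -0.0, -80.9]
wrist_force: [-0.5, -4.3, 0.1]
opening: 0.0147
```

move_arm([
  [[-0.0004, 0, 0, 0], [-0.0008, 0, 0, 0], [-0.0012, 0, 0, 0], [-0.0016, 0, 0, 0], [-0.002, 0, 0, 0]],
])

```text
time: 14.0
ee_pos: [0.5258, -0.0163, 0.0273]
tcp_rot: [-90.0, -0.0, -80.9]
wrist_force: [0.6, -5.5, -0.1]
opening: 0.0153
```

move_arm([
  [[-0.0005, 0, 0, 0], [-0.001, 0, 0, 0], [-0.0015, 0, 0, 0], [-0.002, 0, 0, 0], [-0.0025, 0, 0, 0]],
])

```text
time: 14.5
ee_pos: [0.5254, -0.0138, 0.0273]
tcp_rot: [-90.0, -0.0, -80.9]
wrist_force: [1.1, -5.9, 0.2]
opening: 0.0145
```

move_arm([
  [[-0.0005, 0, 0, 0], [-0.001, 0, 0, 0], [-0.0015, 0, 0, 0], [-0.002, 0, 0, 0]],
])

```text
time: 14.9
ee_pos: [0.525, -0.0118, 0.0273]
tcp_rot: [-90.0, -0.0, -80.9]
wrist_force: [-0.0, -5.0, 0.1]
opening: 0.0147
```

move_arm([
  [[-0.0005, 0, 0, 0], [-0.001, 0, 0, 0], [-0.0015, 0, 0, 0], [-0.002, 0, 0, 0], [-0.0025, 0, 0, 0]],
])

```text
time: 15.4
ee_pos: [0.5247, -0.0094, 0.0273]
tcp_rot: [-90.0, -0.0, -80.9]
wrist_force: [0.2, -4.7, 0.1]
opening: 0.0148
```

move_arm([
  [[-0.0005, 0, 0, 0], [-0.001, 0, 0, 0], [-0.0015, 0, 0, 0], [-0.002, 0, 0, 0]],
])

```text
time: 15.8
ee_pos: [0.5243, -0.0074, 0.0273]
tcp_rot: [-90.0, -0.0, -80.9]
wrist_force: [0.5, -6.1, 0.4]
opening: 0.015
```

move_arm([
  [[-0.0005, 0, 0, 0], [-0.001, 0, 0, 0], [-0.0015, 0, 0, 0], [-0.002, 0, 0, 0]],
])

```text
time: 16.2
ee_pos: [0.524, -0.0054, 0.0273]
tcp_rot: [-90.0, -0.0, -80.9]
wrist_force: [-0.0, -5.4, 0.1]
opening: 0.0146
```

move_arm([
  [[-0.0005, 0, 0, 0], [-0.001, 0, 0, 0], [-0.0015, 0, 0, 0], [-0.002, 0, 0, 0]],
])

```text
time: 16.6
ee_pos: [0.5237, -0.0034, 0.0273]
tcp_rot: [-90.0, -0.0, -80.9]
wrist_force: [-0.6, -5.9, -0.9]
opening: 0.015
```

move_arm([
  [[-0.0005, 0, 0, 0], [-0.001, 0, 0, 0], [-0.0015, 0, 0, 0], [-0.002, 0, 0, 0]],
])

```text
time: 17.0
ee_pos: [0.5234, -0.0018, 0.0274]
tcp_rot: [-90.0, -0.1, -80.9]
wrist_force: [-0.5, -8.4, 1.4]
opening: 0.0146
```

move_arm([
  [[-0.0005, 0, 0, 0], [-0.001, 0, 0, 0], [-0.0015, 0, 0, 0], [-0.002, 0, 0, 0]],
])

```text
time: 17.4
ee_pos: [0.5233, -0.0005, 0.0276]
tcp_rot: [-90.0, -0.2, -81.0]
wrist_force: [0.4, -12.5, 1.2]
opening: 0.0147
```

Contact was at y ≈ -0.003. The force is rising at about 2.5 N/mm, with about 2.7 mm of give so far. I'm creeping on to 4 mm.

move_arm([
  [[-0.0005, 0, 0, 0], [-0.001, 0, 0, 0], [-0.0014, 0, 0, 0]],
])

```text
time: 17.7
ee_pos: [0.5232, 0.0004, 0.0277]
tcp_rot: [-90.0, -0.2, -81.0]
wrist_force: [1.3, -16.1, 2.1]
opening: 0.0151
```

move_arm([
  [[-0.0004, 0, 0, 0], [-0.0004, 0, 0, 0], [-0.0004, 0, 0, 0], [-0.0004, 0, 0, 0], [-0.0004, 0, 0, 0]],
])

```text
time: 18.2
ee_pos: [0.5232, 0.0007, 0.0277]
tcp_rot: [-90.0, -0.2, -81.0]
wrist_force: [0.8, -14.3, 1.4]
opening: 0.0145
```

Run:
```python
from workcell import *
from h import *
for n in("top","side"): c=camera(n);np.savez("press"+n+".npz",**c)
o=get_obs();print(np.round(o["ee_pos"],4),np.round(o["wrist_force"],1),o["time"])
```

```text
[0.5232 0.0007 0.0277] [  0.5 -14.9   2.3] 18.3
```

move_arm([
  [[-0.0003, 0, 0, 0], [-0.0006, 0, 0, 0], [-0.0006, 0, 0, 0], [-0.0006, 0, 0, 0], [-0.0006, 0, 0, 0]],
])

```text
time: 18.8
ee_pos: [0.5231, 0.001, 0.0278]
tcp_rot: [-90.0, -0.3, -81.0]
wrist_force: [1.1, -16.3, 2.6]
opening: 0.015
```

move_arm([
  [[0, 0, 0, 0], [0, 0, 0, 0], [0, 0, 0, 0]],
])

```text
time: 19.1
ee_pos: [0.5231, 0.001, 0.0278]
tcp_rot: [-90.0, -0.3, -81.0]
wrist_force: [1.2, -16.5, 2.1]
opening: 0.0153
```

The plunger gave about 4.1–4.3 mm (16.4 N total, about 5.6 N of it drag) and I held it there for 0.6 s and more. Now drawing the stick back.

move_arm([
  [[0.002, 0, 0, 0], [0.005, 0, 0, 0], [0.01, 0, 0, 0], [0.02, 0, 0, 0], [0.03, 0, 0, 0]],
])

```text
time: 19.6
ee_pos: [0.5275, -0.027, 0.0272]
tcp_rot: [-90.0, 0.0, -80.9]
wrist_force: [0.1, 0.2, -0.6]
opening: 0.0149
```

move_arm([
  [[0.012, 0, 0, 0], [0.024, 0, 0, 0], [0.036, 0, 0, 0], [0.048, 0, 0, 0], [0.06, 0, 0, 0]],
])

```text
time: 20.1
ee_pos: [0.537, -0.0869, 0.0272]
tcp_rot: [-90.0, 0.0, -80.9]
wrist_force: [0.0, -0.0, -1.4]
opening: 0.0146
```

move_arm([
  [[0.012, 0, 0, 0], [0.026, 0, 0, 0], [0.04, 0, 0, 0], [0.055, 0, 0, 0], [0.07, 0, 0, 0]],
])

```text
time: 20.6
ee_pos: [0.5482, -0.1562, 0.0273]
tcp_rot: [-90.0, -0.0, -80.9]
wrist_force: [0.3, -0.0, -1.2]
opening: 0.0145
```

move_arm([
  [[0, -0.01, 0, 0], [0, -0.02, 0, 0], [0, -0.03, 0, 0], [0, -0.035, 0, 0], [0, -0.035, 0, 0]],
])

```text
time: 21.1
ee_pos: [0.5487, -0.1546, 0.0637]
tcp_rot: [-89.9, -0.0, -80.9]
wrist_force: [-0.6, 1.0, -0.8]
opening: 0.015
```

Run:
```python
from workcell import *
from h import *
o=get_obs();p=o["ee_pos"];print(np.round(p,4),np.round(o["tcp_rot"],2),np.round(o["wrist_force"],2),o["time"])
ims=[]
for n in("top","side"):
    c=camera(n);np.savez("back"+n+".npz",**c)
    q=np.round(proj(c,[[.49,.16,.02]])[0]).astype(int);x0=max(q[0]-60,0);y0=max(q[1]-40,0)
    for d in(load("press"+n+".npz"),c): ims.append(cv2.resize(d["color"][y0:y0+75,x0:x0+100],(400,300),interpolation=2))
    # stick attitude in hand
    P=cloud(c);a=np.radians(o["tcp_rot"][2]+180);e=np.array([np.cos(a),np.sin(a)]);f=np.array([-e[1],e[0]])
    d=P[...,:2]-p[:2];s=d@e;t=d@f;m=(s>.04)&(s<.2)&(abs(t)<.025)&(P[...,2]>.035)&(P[...,2]<.12)
    S,Tt,Z=s[m]*1e3,t[m]*1e3,P[m][:,2]*1e3;print(n,"tip",S.max())
    for lo in range(40,180,40):
        k=(S>lo)&(S<lo+40)
        if k.sum()>3: print("  ",lo,"t",Tt[k].min().round(1),Tt[k].max().round(1),"ztop",np.percentile(Z[k],[50,75]).round(1))
cv2.imwrite("pics/n6.png",np.vstack([np.hstack(ims[:2]),np.hstack(ims[2:])]))
```

```text
[ 0.5487 -0.1546  0.0637] [-8.989e+01 -5.000e-02 -8.087e+01] [-0.59  0.98 -0.79] 21.1
top tip 175.34051896186003
   40 t -10.2 3.7 ztop [66.4 67.9]
   80 t -10.0 4.2 ztop [66.  67.9]
   120 t -9.5 4.6 ztop [66.3 67.9]
   160 t -9.0 4.7 ztop [65. 68.]
side tip 176.6622132753463
   40 t -4.2 9.5 ztop [65.7 66.7]
   80 t -4.3 10.0 ztop [65.8 66.5]
   120 t -4.1 10.3 ztop [66.  66.7]
   160 t -3.6 10.2 ztop [64.9 66.1]
```

View pics/n6.png

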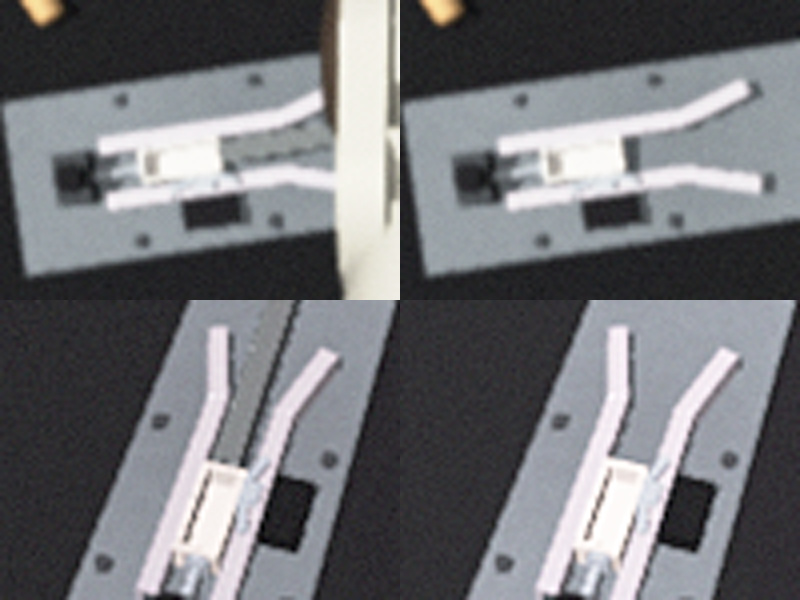

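The left pictures (pressing) show the blade on the boat and the boat on the plunger. The right ones (after drawing back) show the boat held in the guide beside the shoe with the plunger against it, top (150,165) and side (590,565). The stick's pose in the hand is unchanged, so I'm returning it to the mat.

```bash
python3 plan.py .5919 -.3374 .03 -94.75 10
```

```text
pose [ 0.548  -0.1546  0.0624] [-8.999e+01 -1.000e-02 -8.088e+01] F [ 0.31  0.34 -0.98] t 21.2
[[0.0187, 0.0032, 0.0014, 1.3871], [0.0375, 0.0065, 0.0029, 2.7742], [0.0562, 0.0097, 0.0043, 4.1613], [0.075, 0.0129, 0.0057, 5.5484], [0.0937, 0.0162, 0.0072, 6.9355]]
[[0.0184, 0.0032, 0.0037, 1.3871], [0.0369, 0.0065, 0.0074, 2.7742], [0.0553, 0.0097, 0.0111, 4.1613], [0.0737, 0.0129, 0.0147, 5.5484], [0.0922, 0.0162, 0.0184, 6.9355]]
```

move_arm([
  [[0.019, 0.003, 0.0015, 1.4], [0.0375, 0.0065, 0.003, 2.8], [0.056, 0.01, 0.0045, 4.2], [0.075, 0.013, 0.0055, 5.5], [0.094, 0.016, 0.007, 6.9]],
])

```text
time: 21.7
ee_pos: [0.5698, -0.2486, 0.0456]
tcp_rot: [-90.0, 0.0, -88.0]
wrist_force: [1.5, 0.7, -1.0]
opening: 0.015
```

move_arm([
  [[0.0185, 0.003, 0.0035, 1.4], [0.037, 0.0065, 0.0075, 2.8], [0.055, 0.01, 0.011, 4.2], [0.0735, 0.013, 0.0145, 5.5], [0.092, 0.016, 0.0185, 6.9]],
])

```text
time: 22.2
ee_pos: [0.5919, -0.3397, 0.0298]
tcp_rot: [-90.0, 0.0, -94.8]
wrist_force: [0.4, 0.4, -1.4]
opening: 0.0147
```

move_arm([
  [[0, 0, 0, 0], [0, 0.003, 0, 0], [0, 0.006, 0, 0], [0, 0.009, 0, 0], [0, 0.0115, 0, 0]],
])

```text
time: 22.7
ee_pos: [0.5918, -0.3373, 0.0186]
tcp_rot: [-90.0, 0.0, -94.7]
wrist_force: [-0.2, -0.0, -0.6]
opening: 0.0146
```

move_arm([
  [[0, 0, 0, 0], [0, 0, 0, 0]],
])

```text
time: 22.9
ee_pos: [0.5918, -0.3376, 0.0189]
tcp_rot: [-90.0, -0.0, -94.7]
wrist_force: [-0.0, -0.9, -0.9]
opening: 0.0147
```

move_arm([
  [[0, 0.001, 0, 0], [0, 0.002, 0, 0], [0, 0.003, 0, 0], [0, 0.0035, 0, 0], [0, 0.0035, 0, 0]],
])

```text
time: 23.4
ee_pos: [0.5917, -0.3378, 0.0151]
tcp_rot: [-90.0, 0.0, -94.7]
wrist_force: [-0.5, -0.7, -1.1]
opening: 0.0149
```

move_arm([
  [[0, 0.0005, 0, 0], [0, 0.001, 0, 0], [0, 0.001, 0, 0]],
])

```text
time: 23.7
ee_pos: [0.5917, -0.3378, 0.0142]
tcp_rot: [-90.0, -0.0, -94.7]
wrist_force: [0.3, 1.1, -1.1]
opening: 0.0147
```

move_arm([
  [[0, 0.0005, 0, 0], [0, 0.001, 0, 0], [0, 0.001, 0, 0]],
])

```text
time: 24.0
ee_pos: [0.5918, -0.3379, 0.014]
tcp_rot: [-90.0, -0.0, -94.7]
wrist_force: [-2.7, 0.6, 5.2]
opening: 0.0147
```

move_arm([
  [[0, 0, 0, 0], [0, 0, 0, 0], [0, 0, 0, 0], [0, 0, 0, 0], [0, 0, 0, 0]],
], claw=0.045)

```text
time: 24.5
ee_pos: [0.5917, -0.3378, 0.0132]
tcp_rot: [-90.0, 0.0, -94.7]
wrist_force: [-0.8, -0.5, 0.4]
opening: 0.045
```

move_arm([
  [[0, -0.01, 0, 0], [0, -0.03, 0, 0], [0, -0.06, 0, 0], [0, -0.1, 0, 0], [0, -0.14, 0, 0]],
])

```text
time: 25.0
ee_pos: [0.5914, -0.3377, 0.1553]
tcp_rot: [-90.0, -0.0, -94.7]
wrist_force: [0.6, -0.6, 0.8]
opening: 0.0449
```

move_arm([
  [[0.02, -0.02, 0.03, 0], [0.02, -0.05, 0.07, 0], [0.02, -0.08, 0.1, 0], [0.02, -0.08, 0.14, 0], [0.02, -0.08, 0.16, 0]],
])

```text
time: 25.5
ee_pos: [0.7212, -0.3599, 0.2182]
tcp_rot: [-88.6, -0.6, -94.8]
wrist_force: [31.4, -16.2, 40.9]
opening: 0.045
```

Run:
```python
from workcell import *
from h import *
o=get_obs();print(np.round(o["ee_pos"],3),np.round(o["wrist_force"],2),o["opening"],o["time"])
c=camera("top");s=camera("side")
cv2.imwrite("pics/n7.png",np.vstack([cv2.resize(c["color"][40:300,90:500],(760,300))[:, :],cv2.resize(s["color"][80:400,60:460],(760,300))]))
P=cloud(c);M=np.array([.586,-.257]);a=np.radians(84.35);e=np.array([np.cos(a),np.sin(a)]);f=np.array([-e[1],e[0]])
for n,cc in(("top",c),("side",s)):
    P=cloud(cc);d=P[...,:2]-M;X=d@e*1e3;Y=d@f*1e3;m=(abs(X)<140)&(abs(Y)<60)&(P[...,2]>.011)
    print(n,"stick in mat X",np.percentile(X[m],[0.5,99.5]).round(1),"Y",np.percentile(Y[m],[.5,99.5]).round(1),"handle z",np.percentile(P[m][:,2],[95]).round(4),"blade z",np.median(P[m&(X>-40)][:,2]).round(4),"tip z",np.median(P[m&(X>60)][:,2]).round(4))
a0=load("top0.npz")["color"].astype(int);d=abs(c["color"].astype(int)-a0).max(2)
for k,(u,v) in dict(spare=(264,141),jar=(302,118),vial=(210,148),beaker=(128,279),spat=(155,165),syr=(440,260)).items(): print(k,d[v-18:v+18,u-18:u+18].max(),(d[v-18:v+18,u-18:u+18]>40).sum())
```

```text
[ 0.721 -0.36   0.218] [ 31.36 -16.25  40.94] 0.04498788984470015 25.5
top stick in mat X [-97.7  76.7] Y [-59.4  59.5] handle z [0.6552] blade z 0.6201 tip z 0.0167
side stick in mat X [-113.2   94.8] Y [-19.1  -0.6] handle z [0.0475] blade z 0.0168 tip z 0.0169
spare 15 0
jar 15 0
vial 16 0
beaker 15 0
spat 16 0
syr 216 1020
```

View pics/n7.png

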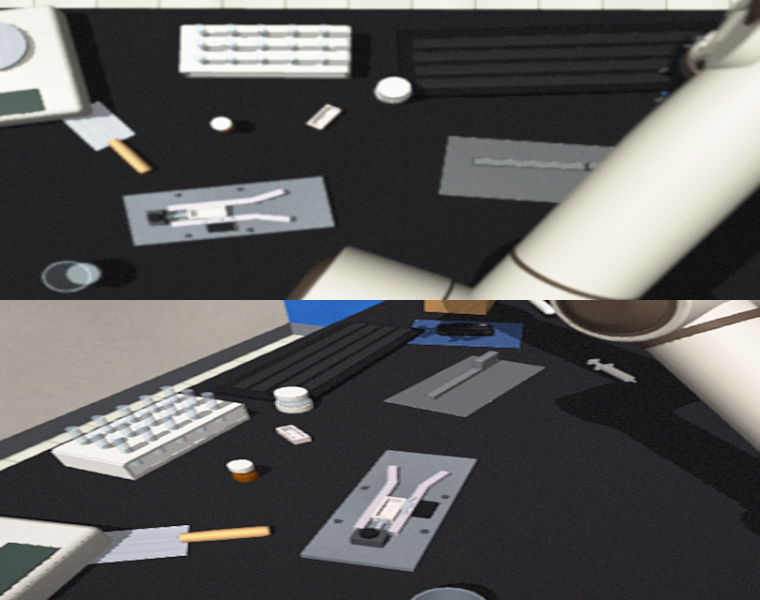

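I got a sign wrong: that last sideways move went outward to the edge of reach, and the wrist force shows it. I'll hold for a row and read the force before coming back in.

move_arm([
  [[0, 0, 0, 0]],
])

```text
time: 25.7
ee_pos: [0.7222, -0.3596, 0.2163]
tcp_rot: [-88.6, -0.6, -94.7]
wrist_force: [-0.7, -0.8, 1.5]
opening: 0.045
```

Run:
```python
from workcell import *
from h import *
o=get_obs();print({k:np.round(v,2).tolist() for k,v in o.items()})
```

```text
{'time': 25.7, 'q': [-26.47, 50.14, 70.74, 109.08, -0.01, 68.2], 'qd': [-0.89, -3.46, 2.83, -0.02, -0.09, -0.23], 'joint_efforts': [1.4, -84.97, 39.19, -0.35, 0.08, 0.05], 'ee_pos': [0.72, -0.36, 0.22], 'tcp_rot': [-88.6, -0.57, -94.68], 'wrist_force': [-0.73, -0.85, 1.51], 'torque': [-0.06, -0.02, 0.0], 'opening': 0.05}
```

It was only the arm stopping abruptly at full stretch. The force is back to about zero and nothing is touching, but joint 3 is just inside its limit (70.74 of 70.77). I'm easing inward.

move_arm([
  [[-0.002, 0, -0.005, 0], [-0.01, 0, -0.02, 0], [-0.02, 0, -0.045, 0], [-0.03, 0, -0.08, 0], [-0.04, 0, -0.115, 0]],
])

```text
time: 26.2
ee_pos: [0.6098, -0.3111, 0.2183]
tcp_rot: [-88.1, -0.8, -94.8]
wrist_force: [-0.0, -0.0, 1.4]
opening: 0.045
```

move_arm([
  [[0, 0, -0.03, 0], [0, 0, -0.06, 0], [0, 0, -0.09, 0], [0, 0, -0.11, 0], [0, 0, -0.12, 0]],
])

```text
time: 26.7
ee_pos: [0.4903, -0.3018, 0.2155]
tcp_rot: [-88.1, -0.8, -94.8]
wrist_force: [-0.3, -0.3, 0.1]
opening: 0.0452
```

move_arm([
  [[0, 0, 0, 0], [0, 0, 0, 0], [0, 0, 0, 0]],
])

```text
time: 27.0
ee_pos: [0.4922, -0.301, 0.2111]
tcp_rot: [-88.5, -0.6, -94.7]
wrist_force: [-0.2, 0.2, -0.5]
opening: 0.0452
```

Run:
```python
from workcell import *
from h import *
o=get_obs();print(np.round(o["ee_pos"],3),np.round(o["q"],1),np.round(o["wrist_force"],2),o["time"])
s=camera("side");t=camera("top")
P=cloud(s);M=np.array([.586,-.257]);a=np.radians(84.35);e=np.array([np.cos(a),np.sin(a)]);f=np.array([-e[1],e[0]])
d=P[...,:2]-M;X=d@e*1e3;Y=d@f*1e3;m=(abs(X)<140)&(abs(Y)<60)&(P[...,2]>.011)&(P[...,2]<.06)
print("stick X",np.percentile(X[m],[.5,99.5]).round(1),"Y",np.percentile(Y[m],[.5,99.5]).round(1),"z blade/tip",np.median(P[m&(X>-40)&(X<0)][:,2]).round(4),np.median(P[m&(X>60)][:,2]).round(4))
for n,c in(("side",s),("top",t)):
    a0=load(n+"0.npz");d=abs(c["color"].astype(int)-a0["color"].astype(int)).max(2)
    pts=dict(spare=onplane(load("top0.npz"),(264,141),.008),jar=onplane(load("top0.npz"),(302,118),.06),vial=onplane(load("top0.npz"),(210,148),.05),beaker=onplane(load("top0.npz"),(128,279),.03),spat=onplane(load("top0.npz"),(155,165),.005),syr=onplane(load("top0.npz"),(440,260),.009))
    for k,p in pts.items():
        u,v=np.round(proj(a0,p)[0]).astype(int);w=d[max(v-14,0):v+14,u-14:u+14];print(n,k,w.max() if w.size else None,(w>40).sum())
    b=load("back"+n+".npz");u,v=np.round(proj(a0,[[.494,.17,.02]])[0]).astype(int);w=abs(c["color"].astype(int)-b["color"].astype(int)).max(2)[v-30:v+30,u-40:u+40];print(n,"loader vs after-retract",(w>40).sum())
```

```text
[ 0.492 -0.301  0.211] [-31.5   6.6   9.6  91.3   0.1  63.2] [-0.17  0.22 -0.53] 27.0
stick X [-114.8   94.3] Y [-19.   -0.6] z blade/tip 0.017 0.0165
side spare 23 0
side jar 24 0
side vial 25 0
side beaker 20 0
side spat 22 0
side syr 81 18
side loader vs after-retract 0
top spare 19 0
top jar 16 0
top vial 14 0
top beaker 13 0
top spat 15 0
top syr 216 627
top loader vs after-retract 0
```

Run:
```python
from workcell import *
from h import *
def cen(c):
    w=c["color"][130:180,355:410].astype(int).min(2)>90;return np.argwhere(w).mean(0).round(2),w.sum()
a=cen(load("side0.npz"));b=cen(camera("side"));print(a,b)
if np.hypot(*(a[0]-b[0]))<1.5: print(job_done())
```

```text
(array([24.27, 26.27]), np.int64(225)) (array([24.66, 26.36]), np.int64(232))
the job is handed in; nothing more can be done
None
```

The job is done and handed in at about 27 s of robot time: the boat is fed and pressed, and the stick is back on the mat.

- **Feeding:** I gripped the stick by its handle and pushed the boat with the blade tip down the apron, through the guide and past the shoe. The drag was about 5.6 N. I felt the plunger with the boat's front at about x ≈ 132 mm.
- **Pressing:** I pressed to about 16.4 N in total, the highest reading, which is roughly 4.1–4.3 mm of plunger travel judged from force and position. I held it there for at least 0.6 s, then drew the stick straight back.
- **Putting the stick down:** The stick is back on its original spot and lies flat, with the blade top at about 17 mm along its length. It spans -115 to +94 mm of the mat's ±135 mm.

**Last checks:**
- **Boat and plunger:** after I drew back, both camera views showed the boat in the guide with the plunger against it. The loader area did not change in the pictures after that.
- **Other objects:** the spare boat, jar, vial, beaker and spatula look unchanged from the start. The top view of the syringe was blocked by the arm. The side view puts it within 0.4 px of its start, which I put down to shadow.

**Problems:**
- **Wrong move after letting go:** I got a sign wrong and ran the arm to the edge of its reach. The abrupt stop showed about 54 N at the wrist for a moment (limit 120 N) and left joint 3 just inside its range limit (70.74 of 70.77). The force was about zero when next read, and I saw no sign of contact.
- **Camera disagreement:** the two cameras disagreed by about 3 mm on where the blade sat sideways, so I used their mean.

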